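# Unlatch and open the optics case

### The arm

A 6-joint arm with a two-finger parallel gripper is mounted at the origin on a cart in front of the work surface, level with it; the furniture and walls round the work are solid. World frame = base frame: x ahead of the robot, y to its left, z up, the work surface at z = 0. Lengths are in m, angles in rad, forces in N, time in s.
With the tool pointing down it reaches from about 0.35 to 0.85 m from the base axis. Payload 8.1 kg.
Tool frame: the origin (TCP) lies midway between the tips of the shut fingers; the grasp point (between the pads) lies robot.grip_depth behind it (robot.grip_depth is the distance from the TCP to the grasp point, in m); z points along the fingers, y is the line along which they close (so a half turn about z gives the same grasp; the last joint's range is limited). The gripper opens to 93 mm and grips with 3 to 60 N. Pads are 15 mm wide; open, the fingers measure 128 mm over their backs; the gripper's body (75 mm by 188 mm) begins 65 mm behind the grasp point.
Start: joints at [1.147, 0.13, 1.488, -0, 1.523, -0.085], TCP at [0.199, 0.566, 0.219] pointing down, gripper open.
Joint ranges: [-2.96, 2.96], [-0.89, 2.26], [0.02, 2.5], [-1.34, 4.48], [0, 2.73], [-2.66, 2.66]. Speed limits (rad/s): [2.39, 2.39, 2.79, 3.14, 3.14, 3.14].

### API

Orientations are given as a rotation vector (axis times angle).
In Python, from plant import robot gives the robot as it stands.
- The arm moves only by the tool carry_out, never from a script. Its argument "rows" is a list of rows, each a list of 6 numbers: the shift along the tool's x, y, z in m, then the turn, a rotation vector about the tool's x, y, z in degrees. A call has 1 to 12 rows; each row is the pose to reach, as a shift and turn from the pose commanded when the call began, along the tool's axes at that moment; what a row does not reach only later rows make up. A row lasts 1/8 s, in which the tool goes at most 62.5 mm and 10.7 degrees, less where a joint would pass 70% of its speed; a pose out of reach is approached as far as the arm can. A call with a gripper value outside its range is refused whole. "jaw" is the closure in counts, from 0 (fully open) to 255 (shut), set as the call begins (left out, the last holds). The fingers move at their own pace and stop on an object; "force" is the grip in N (left out, the last holds). Time passes only in rows, so rows that repeat a pose let the fingers close. It gives the time, the measured TCP pose, the force, the opening and the grip force at its end, in the units of the state.
- robot.read_state(): the state, without advancing time (a new reading comes with each control period).
- robot.read_camera(name): name is "side" or "top"; returns the picture (420x560x3 uint8, red, green, blue); there is no depth.
- robot.camera_model(name): a dict with "fx", "fy", "cx", "cy" (pixels), "dist" ([k1, k2, p1, p2, k3] as OpenCV has them; the pictures are not rectified), "R" (3x3) and "t" (3): a world point X has camera coordinates R X + t. Camera axes: x right, y down, z forward; pixel columns grow to the right and rows downward; lengths in m; the calibration is good to about 2 mm. A picture is of the moment at which its call begins. camera_model takes no time and is no camera call.
- robot.close_job(): hands the job in; it is judged then, once.
Trained networks look in the newest picture that a camera, given by its name, has taken for a name from the list of things; names that differ only in an ending like _2 or _b are one class to them, and where a whole thing is asked for, a point or a joint stands for the part that bears it (a point fixed in the world has none). Each returns a list of dicts, best first, with "conf" (0 to 1); they miss things now and then, are a little off and sometimes report something else, mostly with a low value. They report only what shows in the picture. A call takes as long as a camera call. They do not tell look-alikes from the thing itself.
- robot.outline_of(camera, target): "pixels" (420x560 bool, what is visible of it) and "pixel" ([column, row] in pixels, amid what is visible of it).
The state is a dict: "t": time; "q": joint angles; "dq": joint speeds; "joint_torque": joint torques, N m; "tool_pos": TCP position; "orientation": TCP orientation; "force": force on the tool from outside, world axes, zero at the start; "wrist_torque": the same for the moment, N m; "opening": finger opening in m; "gripper_force": force on a finger pad.
Only numpy, scipy, OpenCV 4.12 (cv2) and the standard library are available. Lean on these libraries where they do the work, as an engineer would, in place of code of your own. Each camera call takes 0.05 s, during which the arm holds its last target. There are 200 camera calls.

### The job

Open the optics case: throw both draw-latch levers all the way over so that their wire hooks drop free of the keepers while the lid is still down, then swing the lid up (the yellow grip is there for this) to at least 60 degrees and leave it standing open. Before the lid is raised, take the carton off it and stand it upright on the bench without tipping it. Leave the other things on the bench where they are.

Things in the scene. Friction and masses are not known exactly. Their poses are not given: they have to be found in the camera images.
- case: Grey hard case with black lid, fixed. Box 150 deep (x), 170 wide (y), 62 high; origin: centre of its underside, on the bench. Its -x points out of its front (latch side), which looks roughly to the robot's left. Lid shut: flat top 74.5 above the bench; levers lie on the lid's front part, the grip between them. Latch parts jut 18 from the front, thrown levers 68.
- lid (a joint): Lid angle, rad: 0 shut, grows as the front edge rises, stop at 1.75. Hinged along the rear top edge (case +x side), axis along case y. A stiff hinge: the lid stays at any angle where it is left; moving it takes about 7 N at the grip. It cannot open while either latch is hooked.
- lid_hinge (a point): Midpoint of the lid's hinge line: case frame (75, 0, 62).
- lid_grip (a point): Top centre of the yellow grip fin on the lid: 26 long (case x), 16 thick (case y), 30 tall above the lid's top; shut, the point is at case (-48, 0, 104.5), 123 in front of the hinge line. Fingers closing along case y hold its flat sides, and it can turn between them as the lid swings. Moves with the lid.
- lever_a (a joint): Lever of the draw latch on the case's +y half, rad: 0 closed (leans back over the lid, raised 50 degrees); grows as its free end goes up and over to the front, stop at 2.3, about level. Over centre: it resists up to about 0.44 (0.2 N m: 4 N at the bar, more if it rubs), then snaps to about 1.5 or beyond; from there push it on against slight friction. The loop leaves its keeper at about 1.85.
- lever_a_bar (a point): Centre of the red cross bar at the free end of lever_a: 28 long (case y), diameter 7, 52 from the lever's pivot at case (-87, +48, 74). Closed, it is at case (-54, +48, 114), 36 clear above the lid; a finger let down behind it (case +x side), not touching the lid, can push it to the front. Lever plate 18 wide, 3.5 thick.
- hook_a_bar (a point): Centre of the cross bar (29 long, diameter 4) at the lower end of the steel wire loop, the hook of latch a. It hangs from the lever and, hooked, sits under the keeper on the case front; thrown free, it drops and hangs clear in front.
- keeper_a_seat (a point): Where the bar of hook a sits when hooked, under the steel keeper on the case front: case (-82, +48, 32).
- lever_b (a joint): Lever of the draw latch on the case's -y half, rad: 0 closed (leans back over the lid, raised 50 degrees); grows as its free end goes up and over to the front, stop at 2.3, about level. Over centre: it resists up to about 0.44 (0.2 N m: 4 N at the bar, more if it rubs), then snaps to about 1.5 or beyond; from there push it on against slight friction. The loop leaves its keeper at about 1.85.
- lever_b_bar (a point): Centre of the red cross bar at the free end of lever_b: 28 long (case y), diameter 7, 52 from the lever's pivot at case (-87, -48, 74). Closed, it is at case (-54, -48, 114), 36 clear above the lid; a finger let down behind it (case +x side), not touching the lid, can push it to the front. Lever plate 18 wide, 3.5 thick.
- hook_b_bar (a point): Centre of the cross bar (29 long, diameter 4) at the lower end of the steel wire loop, the hook of latch b. It hangs from the lever and, hooked, sits under the keeper on the case front; thrown free, it drops and hangs clear in front.
- keeper_b_seat (a point): Where the bar of hook b sits when hooked, under the steel keeper on the case front: case (-82, -48, 32).
- carton: Small green and white carton, 38 (its x) x 55 (its y) x 38 high, about 35 g; origin at the centre of its underside. Starts standing on the rear of the lid, its long side roughly across from front to rear; may stand close behind a lever. Grasp across the 38 side. Apart from the listed things the bench top is clear for x 0.40 to 0.60 m, y -0.36 to 0.38 m; wall cabinets hang above z 0.45 m beyond x 0.60 m.
- beaker_100: Bystander on the bench: clear beaker, diameter 55, height 68; origin at the centre of its underside. Leave it alone.
- film_can_0: Bystander on the bench: black film canister with grey lid, diameter 33, height 51; origin at the centre of its underside. Leave it alone.
- dropper_a: Bystander on the bench: white dropper bottle with red bulb, diameter 35, height 98; origin at the centre of its underside. Leave it alone.
- objective_spare: Bystander on the bench: black spare objective standing on its end, diameter 42, height 31; origin at the centre of its underside. Leave it alone.
- film_can_2: Bystander on the bench: white film canister with grey lid, diameter 33, height 51; origin at the centre of its underside. Leave it alone.
- dropper_b: Bystander on the bench: white dropper bottle with black bulb, diameter 35, height 98; origin at the centre of its underside. Leave it alone.
There are look-alikes about, which are no part of the job. What is shaped like the carton but orange is not meant.

How it is judged:
On the way:
1. both levers are thrown over and both wire hooks are off their keepers, the lid still down (value of joint each of lever_a, lever_b above 1.9 rad and distance between hook_a_bar and keeper_a_seat above 0.008 m and distance between hook_b_bar and keeper_b_seat above 0.008 m and value of joint lid below 0.15 rad), for 0.2 s.
At the end, for the whole second after the job is handed in: The lid stands open past 0.95 rad and at rest, both levers are still thrown over (past 1.8 rad), and the carton stands upright (within 0.1 rad) and at rest on the bench top (its underside within 8 mm of it) (value of joint lid above 0.95 rad and velocity of joint lid below 0.05 rad/s and value of joint each of lever_a, lever_b above 1.8 rad and height (world z) of carton between -0.008 and 0.008 m and angle between carton's own z axis and vertical below 0.1 rad and linear speed of carton below 0.02 m/s); the robot touches nothing.
It fails at once if the lid is raised while the carton is not yet down on the bench (value of joint lid above 0.15 rad and height (world z) of carton above 0.03 m).
It fails at once if the carton is tipped over (more than 0.5 rad) (angle between carton's own z axis and vertical above 0.5 rad).
It fails at once if a bystander is moved more than 30 mm or tipped more than 0.4 rad (distance of any of beaker_100, film_can_0, dropper_a, objective_spare, film_can_2, dropper_b from where it was at the start of the episode above 0.03 m or angle between any of beaker_100, film_can_0, dropper_a, objective_spare, film_can_2, dropper_b's own z axis and vertical above 0.4 rad).
It also fails if it takes over 69 s, if anything falls off the work surface, if the arm or the gripper's body presses on something with over 40 N, if the wrist force passes 120 N, or if a joint passes its speed limit or range.

## Working session

There is one attempt and no reset: what is moved stays moved. The work goes in short steps, Python scripts to look and compute and a tool call to move; the robot and the scene stay as the last step left them, time stands still between calls to the robot, and variables do not carry over. Pictures are saved under pics/ and viewed, at most 10 in all, crops included, and the job is handed in when it is done.

Besides the shell and the picture viewer there is one more tool, called after "Emit:" in YAML: its name, and indented under it one key for each argument. carry_out: Moves the arm, as the interface text tells. Its arguments: {"type":"object","properties":{"rows":{"type":"array"},"jaw":{"type":"number"},"force":{"type":"number"}},"required":["rows"]}

```bash
mkdir -p pics; ls; python3 - <<'E'
from plant import robot
import cv2,numpy as np
s=robot.read_state();print(s['t'],s['tool_pos'],s['orientation'],s['opening'],robot.grip_depth)
for c in('side','top'):
    im=robot.read_camera(c);cv2.imwrite(f'pics/{c}0.png',im[:,:,::-1]);m=robot.camera_model(c)
    print(c,m['fx'],m['cx'],m['cy'],m['dist'],(-np.array(m['R']).T@m['t']).round(3));print(np.round(m['R'],2))
    for n in ['case','lid_grip','lever_a_bar','carton','beaker_100','film_can_0','dropper_a','objective_spare','hook_a_bar']:
        print(n,[(np.round(d['pixel']).tolist(),round(d['conf'],2)) for d in robot.outline_of(c,n)])
E
```

```text
pics
0.0 [0.19916904 0.56539868 0.21759998] [-5.29538924e-01 -3.09617051e+00  2.68890283e-03] 0.09271346042720897 0.0188
side 481.7933209466086 279.0425361072745 200.72784241591395 [0.0263055 0.        0.        0.        0.       ] [-0.069 -0.318  1.069]
[[ 0.57 -0.82 -0.02]
 [-0.67 -0.45 -0.59]
 [ 0.48  0.35 -0.81]]
case [([318.0, 238.0], 0.72)]
lid_grip [([326.0, 228.0], 0.87)]
lever_a_bar []
carton [([335.0, 238.0], 0.94), ([227.0, 171.0], 0.56)]
beaker_100 [([417.0, 282.0], 0.64)]
film_can_0 [([268.0, 224.0], 0.57), ([380.0, 284.0], 0.48), ([288.0, 205.0], 0.29)]
dropper_a [([395.0, 258.0], 0.67), ([287.0, 203.0], 0.6)]
objective_spare [([254.0, 206.0], 0.7)]
hook_a_bar []
top 510.12036082656476 287.0950977515727 208.35179212347728 [0.06123127 0.         0.         0.         0.        ] [0.258 0.075 1.361]
[[-0.02 -1.   -0.01]
 [-0.98  0.02 -0.19]
 [ 0.19  0.   -0.98]]
case [([332.0, 208.0], 0.96)]
lid_grip [([333.0, 205.0], 0.77), ([331.0, 208.0], 0.33)]
lever_a_bar []
carton [([200.0, 194.0], 0.76), ([347.0, 215.0], 0.64)]
beaker_100 [([424.0, 202.0], 0.57), ([332.0, 209.0], 0.5)]
film_can_0 [([395.0, 221.0], 0.52), ([331.0, 209.0], 0.21)]
dropper_a [([392.0, 191.0], 0.55), ([277.0, 196.0], 0.45)]
objective_spare [([252.0, 211.0], 0.65), ([277.0, 223.0], 0.56)]
hook_a_bar []
```

```bash
python3 - <<'E'
import cv2
a=cv2.imread('pics/top0.png')[130:290,170:450];b=cv2.imread('pics/side0.png')[130:340,180:460]
cv2.imwrite('pics/t1.png',cv2.resize(a,None,fx=2.85,fy=2.85,interpolation=3))
cv2.imwrite('pics/s1.png',cv2.resize(b,None,fx=2.85,fy=2.85,interpolation=3))
E
```

```text
(no output)
```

View pics/t1.png

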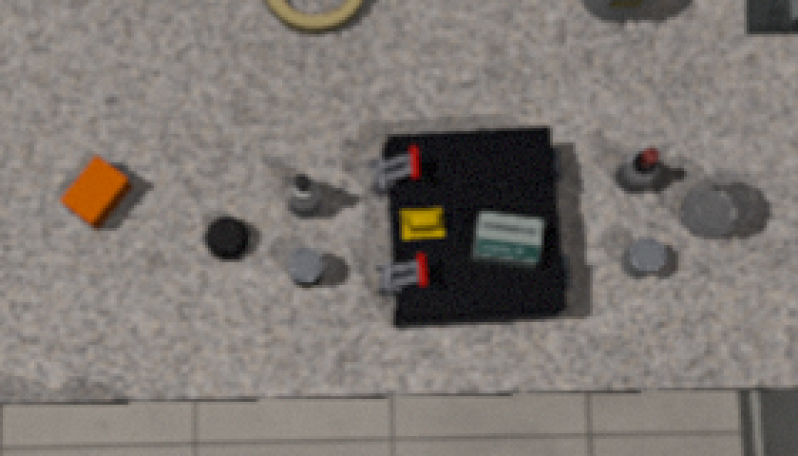

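View pics/s1.png

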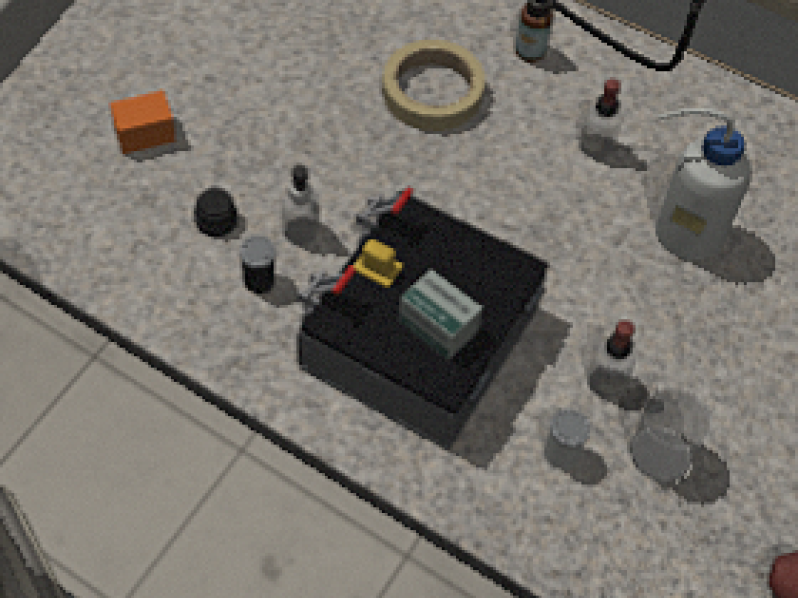

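```bash
cat > h.py <<'E'
import numpy as np,cv2
from plant import robot
from scipy.optimize import least_squares
def proj(c,X):
    m=robot.camera_model(c);R=np.array(m['R'],float)
    K=np.array([[m['fx'],0,m['cx']],[0,m['fy'],m['cy']],[0,0,1.]])
    return cv2.projectPoints(np.atleast_2d(np.array(X,float)),cv2.Rodrigues(R)[0],np.array(m['t'],float),K,np.array(m['dist'],float))[0][:,0]
def tri(us,ut):
    r=least_squares(lambda X:np.r_[proj('side',X)[0]-us,proj('top',X)[0]-ut],[.45,.0,.05])
    return r.x,np.sqrt(r.cost)
def ground(c,u,z):
    return least_squares(lambda X:proj(c,[X[0],X[1],z])[0]-u,[.45,0]).x
def blobs(im,lo,hi,amin=4):
    h=cv2.cvtColor(im,cv2.COLOR_BGR2HSV);m=cv2.inRange(h,lo,hi)
    n,l,st,ce=cv2.connectedComponentsWithStats(m)
    return [(ce[i].round(1).tolist(),st[i].tolist()) for i in range(1,n) if st[i][4]>=amin]
def case_pts(p,P):
    c,s=np.cos(p[2]),np.sin(p[2]);P=np.array(P,float)
    return np.c_[p[0]+c*P[:,0]-s*P[:,1],p[1]+s*P[:,0]+c*P[:,1],P[:,2]]
E
python3 - <<'E'
from h import *
for c in('side','top'):
    im=cv2.imread(f'pics/{c}0.png')
    print(c,'red',blobs(im,(0,170,110),(6,255,255)),'yel',blobs(im,(22,150,90),(32,255,255),10))
    print('green',blobs(im,(60,60,40),(95,255,255),10))
f=lambda l,o:np.array(l)/2.85+o
T=f([[388,136],[549,128],[566,312],[395,326]],[170,130])
S=f([[410,197],[547,265],[460,412],[303,335]],[180,130])
L=[[-75,85,74.5],[75,85,74.5],[75,-85,74.5],[-75,-85,74.5]]
L=np.array(L)/1000
g=lambda p:np.r_[(proj('top',case_pts(p,L))-T).ravel(),(proj('side',case_pts(p,L))-S).ravel()]
r=least_squares(g,[.45,0,-1.57],loss='soft_l1');print(r.x,g(r.x).round(1))
B=np.array([[-54,48,114],[-54,-48,114],[-48,0,104.5]])/1e3
for c in('side','top'):print(c,proj(c,case_pts(r.x,B)).round(1).tolist())
# carton top corners / bottom corners
ct=f([[479,212],[544,219],[540,265],[474,258]],[170,130])
cs=f([[432,271],[481,305],[453,355],[401,305]],[180,130])
for z in(.1125,):
  print('top corners at z',[ground('top',u,z).round(4).tolist() for u in ct])
print('side',[ground('side',u,.1125).round(4).tolist() for u in cs])
E
```

```text
side red [([320.6, 199.8], [318, 196, 6, 8, 17]), ([300.2, 227.4], [297, 223, 7, 9, 17])] yel [([311.3, 220.9], [305, 214, 14, 17, 102]), ([318.8, 223.4], [317, 222, 4, 5, 10])]
green [([295.5, 104.8], [293, 92, 6, 22, 45]), ([305.8, 115.8], [296, 113, 21, 7, 42]), ([332.3, 239.1], [322, 232, 20, 15, 69])]
top red [([315.3, 186.7], [314, 182, 3, 10, 18]), ([317.7, 224.4], [316, 219, 4, 11, 27])] yel [([317.4, 208.1], [311, 203, 15, 11, 144])]
green [([348.1, 217.2], [338, 214, 21, 7, 98])]
[ 0.50237192 -0.04901718 -1.52210898] [-0.4  0.5  0.8 -0.8  1.4 -0.5  2.3 -1.2 -4.8 -1.3  0.5  0.5 -1.4  1.9
 -2.1 -0.9]
side [[320.0, 202.2], [300.0, 230.5], [312.2, 219.4]]
top [[315.6, 188.0], [318.8, 225.8], [319.4, 207.3]]
top corners at z [[0.5048, -0.0473], [0.4973, -0.1037], [0.4567, -0.0982], [0.4642, -0.0414]]
side [[0.5074, -0.0502], [0.5015, -0.1002], [0.4485, -0.1053], [0.4648, -0.0465]]
```

```bash
python3 - <<'E'
from h import *
a=tri([320.6,199.8],[315.3,186.7]);b=tri([300.2,227.4],[317.7,224.4]);print(a,b)
f=lambda l,o:np.array(l)/2.85+o
T=f([[388,136],[549,128],[566,312],[395,326]],[170,130])
S=f([[547,265],[460,412],[303,335]],[180,130])
T=np.r_[T,[[315.3,186.7],[317.7,224.4]]];S=np.r_[S,[[320.6,199.8],[300.2,227.4]]]
B=[[-54,48,114],[-54,-48,114]]
L=np.array([[-75,85,74.5],[75,85,74.5],[75,-85,74.5],[-75,-85,74.5]]+B)/1000
w=np.array([1,1,1,1,3,3]).repeat(2)
g=lambda p:np.r_[w*(proj('top',case_pts(p,L))-T).ravel(),w[2:]*(proj('side',case_pts(p,L[1:]))-S).ravel()]
r=least_squares(g,[.45,0,-1.57],loss='soft_l1');print(r.x,g(r.x).round(1))
print(case_pts(r.x,np.array([[-48,0,104.5],[75,0,62],[-87,48,74],[-87,-48,74],*B])/1e3).round(4))
# carton fit on top-face corners, unknown z
ct=f([[479,212],[544,219],[540,265],[474,258]],[170,130]); cs=f([[432,271],[481,305],[401,305]],[180,130])
C=np.array([[19,27.5,0],[19,-27.5,0],[-19,-27.5,0],[-19,27.5,0]])/1e3
def k(p):
    X=case_pts(p,C);X[:,2]=p[3]
    return np.r_[(proj('top',X[:4])-ct).ravel(),(proj('side',X[[0,1,3]])-cs).ravel()]
q=least_squares(k,[.48,-.07,0,.11],loss='soft_l1');print('carton',q.x,k(q.x).round(1))
for n in['carton']:
  for c in('side','top'):
    robot.read_camera(c)
    o=robot.outline_of(c,n)
    for d in o:
      ys,xs=np.nonzero(d['pixels']);print(c,d['pixel'],d['conf'],cv2.minAreaRect(np.c_[xs,ys].astype(np.int32)))
# bystanders
print([ground('top',u/2.85+np.array([170,130]),h).round(3).tolist() for u,h in[(np.array([305,183]),.09),(np.array([307,262]),.051),(np.array([226,236]),.03),(np.array([645,158]),.09),(np.array([648,250]),.05),(np.array([710,205]),.06),(np.array([95,190]),.02)]])
E
```

```text
(array([0.54976554, 0.00795692, 0.12101742]), np.float64(0.21506948557473626)) (array([0.45466371, 0.00495521, 0.12133026]), np.float64(0.31508541536716445))
[ 0.50536352 -0.04733947 -1.53725614] [-0.7 -1.1  0.6 -1.5  0.2 -1.1  1.  -2.8 -0.3 -0.6  0.1 -0.4  0.7 -0.1
 -2.1  0.6 -2.2 -2.7 -0.2  3.6 -0.5  4.5]
[[ 0.5038  0.0006  0.1045]
 [ 0.5079 -0.1223  0.062 ]
 [ 0.5504  0.0412  0.074 ]
 [ 0.4545  0.038   0.074 ]
 [ 0.5515  0.0082  0.114 ]
 [ 0.4556  0.005   0.114 ]]
carton [ 0.48126114 -0.07329666 -0.12000132  0.11470935] [ 0.5  0.4 -0.2  0.   0.1 -1.1  1.  -0.8 -1.5  0.3  0.1  1.5 -0.8 -1.4]
side [228.7, 173.0] 0.89 ((230.22352600097656, 172.5059051513672), (18.872953414916992, 20.608394622802734), 77.47119140625)
side [333.7, 240.2] 0.69 ((334.3114929199219, 239.92620849609375), (28.04007911682129, 20.998050689697266), 39.80556869506836)
top [202.3, 194.3] 0.7 ((203.28001403808594, 197.45999145507812), (17.799999237060547, 21.600000381469727), 36.869895935058594)
top [347.8, 214.8] 0.69 ((348.1099853515625, 214.22999572753906), (22.910259246826172, 17.39482879638672), 8.130102157592773)
[[0.539, 0.105], [0.474, 0.105], [0.504, 0.181], [0.555, -0.199], [0.478, -0.205], [0.517, -0.262], [0.553, 0.305]]
```

```bash
cat >> h.py <<'E'
from scipy.spatial.transform import Rotation as Ro
def down(a,tilt=0):  # tool y along yaw a; tilt about world axis (cos a,sin a)
    y=np.array([np.cos(a),np.sin(a),0]);z=np.array([0,0,-1.])
    return Ro.from_rotvec(tilt*y)*Ro.from_matrix(np.c_[np.cross(y,z),y,z])
def rel(pos,R,p0=None,R0=None):
    s=robot.read_state()
    if p0 is None:p0=s['tool_pos'];R0=Ro.from_rotvec(s['orientation'])
    d=R0.inv().apply(np.array(pos)-p0);r=(R0.inv()*R).as_rotvec(degrees=True)
    return np.r_[d.round(4),r.round(2)].tolist()
E
python3 - <<'E'
from h import *
f=lambda l,o:np.array(l)/2.85+o
print('dropper b tip',tri(f([300,172],[180,130]),f([304,178],[170,130])))
print('red drop tip',tri(f([624,325],[180,130]),f([651,155],[170,130])))
print('can lid',tri(f([258,247],[180,130]),f([307,262],[170,130])))
s=robot.read_state();print(s['t']);R=Ro.from_rotvec(s['orientation']).as_matrix();print(R.round(3))
for a in(-.12,-.12+np.pi):print(rel([.481,-.073,.2],down(a)),rel([.481,-.073,.085],down(a)))
E
```

```text
dropper b tip (array([0.54228482, 0.10598423, 0.095248  ]), np.float64(0.24295449724390275))
red drop tip (array([ 0.55505989, -0.20267646,  0.10348863]), np.float64(0.359620965959523))
can lid (array([0.47265508, 0.10477543, 0.06150813]), np.float64(0.14991945436656623))
1.2
[[-0.943  0.332 -0.   ]
 [ 0.332  0.943 -0.   ]
 [-0.    -0.    -1.   ]]
[-0.4779, -0.509, 0.0186, -0.0, 0.0, 77.46] [-0.4779, -0.509, 0.1336, -0.0, 0.0, 77.46]
[-0.4779, -0.509, 0.0186, -0.0, -0.0, -102.54] [-0.4779, -0.509, 0.1336, -0.0, -0.0, -102.54]
```

Emit:
carry_out:
  rows:
    - [-0.478,-0.509,0.018,0,0,77.5]
    - [-0.478,-0.509,0.018,0,0,77.5]
    - [-0.478,-0.509,0.018,0,0,77.5]
    - [-0.478,-0.509,0.018,0,0,77.5]
    - [-0.478,-0.509,0.018,0,0,77.5]
    - [-0.478,-0.509,0.018,0,0,77.5]
    - [-0.478,-0.509,0.018,0,0,77.5]
    - [-0.478,-0.509,0.018,0,0,77.5]
    - [-0.478,-0.509,0.018,0,0,77.5]
    - [-0.478,-0.509,0.018,0,0,77.5]
    - [-0.478,-0.509,0.018,0,0,77.5]
    - [-0.478,-0.509,0.018,0,0,77.5]
  jaw: 70

```text
t: 2.7
tool_pos: [0.4816, -0.0765, 0.2004]
orientation: [2.356, 2.078, -0.001]
force: [-0.2, 0.3, 0.0]
opening: 0.0677
gripper_force: 0.0
```

Emit:
carry_out:
  rows:
    - [0.002,0,0.05,0,0,0]
    - [0.002,0,0.09,0,0,0]
    - [0.002,0,0.115,0,0,0]
    - [0.002,0,0.115,0,0,0]
    - [0.002,0,0.115,0,0,0]

```text
t: 3.32
tool_pos: [0.4821, -0.0708, 0.087]
orientation: [2.35, 2.083, 0.002]
force: [-0.0, -0.6, -0.0]
opening: 0.0674
gripper_force: 0.0
```

```bash
python3 - <<'E'
from h import *
for c in('top','side'):
    im=robot.read_camera(c)[:,:,::-1]
    k=im[140:320,240:440] if c=='side' else im[150:270,260:440]
    cv2.imwrite(f'pics/{c}2.png',cv2.resize(k,None,fx=3,fy=3,interpolation=3))
a=cv2.imread('pics/top2.png');b=cv2.imread('pics/side2.png');H=max(a.shape[0],b.shape[0])
p=lambda i:cv2.copyMakeBorder(i,0,H-i.shape[0],0,0,0)
cv2.imwrite('pics/m2.png',cv2.resize(np.hstack([p(a),p(b)]),(800,int(800*H/(a.shape[1]+b.shape[1])))))
E
```

```text
(no output)
```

View pics/m2.png

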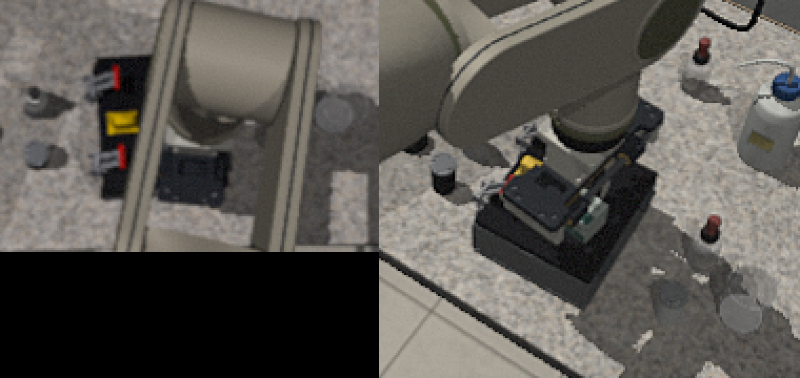

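Top view: gripper hides the carton. Side view: the carton (about 590,220 in the montage) is under the gripper between the fingers, and nothing has been touched. Closing now.

Emit:
carry_out:
  rows:
    - [0,0,0,0,0,0]
    - [0,0,0,0,0,0]
    - [0,0,0,0,0,0]
    - [0,0,0,0,0,0]
    - [0,0,0,0,0,0]
    - [0,0,0,0,0,0]
    - [0,0,0,0,0,0]
    - [0,0,-0.01,0,0,0]
    - [0,0,-0.03,0,0,0]
    - [0,0,-0.06,0,0,0]
  jaw: 220
  force: 8

```text
t: 4.68
tool_pos: [0.4803, -0.0708, 0.1456]
orientation: [-2.35, -2.082, 0.002]
force: [0.8, -0.3, -0.8]
opening: 0.0378
gripper_force: 8.0
```

```bash
python3 - <<'E'
from h import *
s=robot.read_state();print(s['tool_pos'],s['opening'],s['gripper_force'],s['force'])
for a in(-.12,.3,.5):print(rel([.43,.25,.2],down(a)))
E
```

```text
[ 0.48028057 -0.07079103  0.14561777] 0.03781539580347936 7.962882220745087 [ 0.82846171 -0.30948243 -0.83121634]
[0.3124, -0.0887, -0.0541, -0.14, -0.02, -0.04]
[0.3124, -0.0887, -0.0541, -0.14, -0.05, -24.1]
[0.3124, -0.0887, -0.0541, -0.13, -0.06, -35.56]
```

Emit:
carry_out:
  rows:
    - [0,0,-0.025,0,0,0]
    - [0.02,-0.005,-0.054,0,0,0]
    - [0.05,-0.014,-0.054,0,0,0]
    - [0.09,-0.025,-0.054,0,0,0]
    - [0.13,-0.037,-0.054,0,0,0]
    - [0.17,-0.048,-0.054,0,0,0]
    - [0.21,-0.06,-0.054,0,0,0]
    - [0.25,-0.071,-0.054,0,0,0]
    - [0.28,-0.08,-0.054,0,0,0]
    - [0.3,-0.085,-0.054,0,0,0]
    - [0.312,-0.089,-0.054,0,0,0]
    - [0.312,-0.089,-0.054,0,0,0]

```text
t: 6.18
tool_pos: [0.4303, 0.2497, 0.1997]
orientation: [2.35, 2.085, -0.0]
force: [0.7, 0.2, -0.9]
opening: 0.0379
gripper_force: 8.0
```

Emit:
carry_out:
  rows:
    - [0,0,0.03,0,0,0]
    - [0,0,0.07,0,0,0]
    - [0,0,0.11,0,0,0]
    - [0,0,0.14,0,0,0]
    - [0,0,0.16,0,0,0]
    - [0,0,0.172,0,0,0]
    - [0,0,0.18,0,0,0]
    - [0,0,0.182,0,0,0]
    - [0,0,0.182,0,0,0]

```text
t: 7.3
tool_pos: [0.431, 0.2496, 0.0182]
orientation: [2.351, 2.083, 0.001]
force: [0.5, 0.2, -1.0]
opening: 0.0379
gripper_force: 8.0
```

Emit:
carry_out:
  rows:
    - [0,0,0.002,0,0,0]
    - [0,0,0.004,0,0,0]
    - [0,0,0.005,0,0,0]
    - [0,0,0.005,0,0,0]

```text
t: 7.8
tool_pos: [0.4304, 0.2494, 0.0125]
orientation: [-2.351, -2.083, 0.0]
force: [0.4, 0.2, -0.9]
opening: 0.0381
gripper_force: 8.0
```

Emit:
carry_out:
  rows:
    - [0,0,0.001,0,0,0]
    - [0,0,0.002,0,0,0]
    - [0,0,0.003,0,0,0]
    - [0,0,0.003,0,0,0]

```text
t: 8.3
tool_pos: [0.4307, 0.2497, 0.0106]
orientation: [-2.351, -2.083, -0.001]
force: [-4.1, -0.6, 9.4]
opening: 0.0378
gripper_force: 8.0
```

Emit:
carry_out:
  rows:
    - [0,0,-0.001,0,0,0]
    - [0,0,-0.001,0,0,0]
    - [0,0,-0.001,0,0,0]
    - [0,0,-0.001,0,0,0]
    - [0,0,-0.02,0,0,0]
    - [0,0,-0.06,0,0,0]
    - [0,0,-0.12,0,0,0]
    - [0,0,-0.18,0,0,0]
    - [0,0,-0.2,0,0,0]
  jaw: 80

```text
t: 9.43
tool_pos: [0.4324, 0.2503, 0.2146]
orientation: [2.35, 2.082, 0.011]
force: [0.1, 0.5, -0.2]
opening: 0.0639
gripper_force: 0.0
```

```bash
python3 - <<'E'
from h import *
print(rel([.5515,-.008,.2],down(.034)),rel([.5515,-.008,.1],down(.034)))
L=[]
for c in('top','side'):
    im=robot.read_camera(c)[:,:,::-1]
    k=im[150:290,150:350] if c=='top' else im[120:260,180:380]
    L.append(cv2.resize(k,None,fx=2,fy=2,interpolation=3))
cv2.imwrite('pics/m3.png',np.hstack(L))
E
```

```text
[-0.2422, 0.1492, 0.0147, 0.36, -0.18, -8.86] [-0.2425, 0.1486, 0.1147, 0.36, -0.18, -8.86]
```

View pics/m3.png

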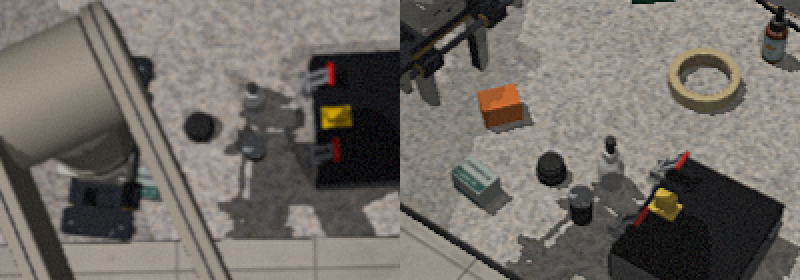

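The side view shows the carton upright on the bench at (475,185), the neighbours unmoved and the lid clear. Next is lever a.

Emit:
carry_out:
  rows:
    - [-0.242,0.149,0.005,0,0,-9]
    - [-0.242,0.149,0.005,0,0,-9]
    - [-0.242,0.149,0.005,0,0,-9]
    - [-0.242,0.149,0.005,0,0,-9]
    - [-0.242,0.149,0.005,0,0,-9]
    - [-0.242,0.149,0.005,0,0,-9]
    - [-0.242,0.149,0.005,0,0,-9]
    - [-0.242,0.149,0.005,0,0,-9]
    - [-0.242,0.149,0.005,0,0,-9]
  jaw: 255

```text
t: 10.65
tool_pos: [0.549, -0.0077, 0.2046]
orientation: [-2.179, -2.263, -0.0]
force: [-0.6, -0.8, -0.6]
opening: 0.0005
gripper_force: 0.0
```

Emit:
carry_out:
  rows:
    - [-0.003,0,0.04,0,0,0]
    - [-0.003,0,0.08,0,0,0]
    - [-0.003,0,0.1,0,0,0]
    - [-0.003,0,0.107,0,0,0]
    - [-0.003,0,0.107,0,0,0]

```text
t: 11.28
tool_pos: [0.5499, -0.0116, 0.0984]
orientation: [2.18, 2.261, 0.001]
force: [-0.4, 0.1, 0.3]
opening: 0.0005
gripper_force: 0.0
```

Emit:
carry_out:
  rows:
    - [0.01,0,0,0,0,0]
    - [0.018,0,0,0,0,0]
    - [0.024,0,0,0,0,0]
    - [0.03,0,0,0,0,0]
    - [0.034,0,0,0,0,0]
    - [0.038,0,0,0,0,0]
    - [0.042,0,0,0,0,0]
    - [0.045,0,0,0,0,0]
    - [0.045,0,0,0,0,0]

```text
t: 12.4
tool_pos: [0.5477, 0.0334, 0.0975]
orientation: [-2.18, -2.262, 0.0]
force: [0.7, -0.2, 0.1]
opening: 0.0007
gripper_force: 0.0
```

Emit:
carry_out:
  rows:
    - [-0.006,0,-0.03,0,0,0]
    - [-0.006,0,-0.06,0,0,0]
    - [0.02,0,-0.06,0,0,0]
    - [0.038,0,-0.06,0,0,0]
    - [0.038,0,-0.045,0,0,0]
    - [0.038,0,-0.03,0,0,0]
    - [0.038,0,-0.015,0,0,0]
    - [0.038,0,0,0,0,0]
    - [0.038,0,0.01,0,0,0]
    - [0.038,0,0.015,0,0,0]
    - [0.038,0,0.015,0,0,0]

```text
t: 13.78
tool_pos: [0.5463, 0.0711, 0.0825]
orientation: [-2.181, -2.261, 0.0]
force: [-0.7, 0.7, 0.3]
opening: 0.0005
gripper_force: 0.0
```

Emit:
carry_out:
  rows:
    - [0,0,0.002,0,0,0]
    - [0,0,0.004,0,0,0]
    - [0,0,0.006,0,0,0]
    - [0,0,0.006,0,0,0]

```text
t: 14.28
tool_pos: [0.5463, 0.0712, 0.0765]
orientation: [-2.18, -2.261, 0.0]
force: [0.5, -0.4, -0.3]
opening: 0.0004
gripper_force: 0.0
```

Emit:
carry_out:
  rows:
    - [0,0,-0.05,0,0,0]
    - [0,0,-0.1,0,0,0]
    - [-0.03,-0.03,-0.12,0,0,0]
    - [-0.08,-0.09,-0.12,0,0,0]
    - [-0.08,-0.09,-0.12,0,0,0]

```text
t: 14.9
tool_pos: [0.4576, -0.0136, 0.1967]
orientation: [2.182, 2.259, -0.001]
force: [-0.6, 0.3, -0.7]
opening: 0.0003
gripper_force: 0.0
```

```bash
python3 - <<'E'
from h import *
print(rel([.4545,-.011,.0985],down(.034)))
L=[]
for c in('top','side'):
    im=robot.read_camera(c)[:,:,::-1]
    k=im[150:290,240:380] if c=='top' else im[150:290,240:380]
    L.append(cv2.resize(k,None,fx=2.85,fy=2.85,interpolation=3))
    print(blobs(im,(0,150,70),(6,255,255)))
cv2.imwrite('pics/m4.png',np.hstack(L))
E
```

```text
[0.0027, -0.003, 0.0982, 0.01, 0.03, 0.04]
[([281.2, 194.1], [281, 190, 2, 8, 10]), ([470.1, 215.0], [466, 212, 10, 8, 15]), ([475.0, 225.8], [468, 223, 15, 5, 25]), ([485.8, 223.5], [485, 222, 2, 4, 4]), ([132.8, 244.6], [132, 244, 3, 2, 5])]
[([292.0, 193.0], [291, 192, 4, 4, 7]), ([300.0, 228.5], [297, 225, 8, 8, 25])]
```

View pics/m4.png

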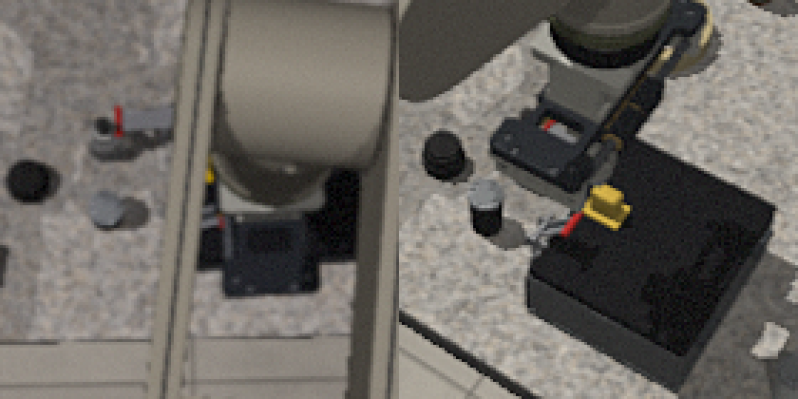

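Lever a lies level, with its bar at (118,121) in the top crop beside the dropper bulb, and lever b is still closed. Repeating the throw on lever b.

Emit:
carry_out:
  rows:
    - [0.002,-0.002,0.04,0,0,0]
    - [0.002,-0.002,0.08,0,0,0]
    - [0.002,-0.002,0.098,0,0,0]
    - [0.002,-0.002,0.098,0,0,0]
    - [0.012,-0.002,0.098,0,0,0]
    - [0.02,-0.002,0.098,0,0,0]
    - [0.026,-0.002,0.098,0,0,0]
    - [0.031,-0.002,0.098,0,0,0]
    - [0.035,-0.002,0.098,0,0,0]
    - [0.039,-0.002,0.098,0,0,0]
    - [0.043,-0.002,0.098,0,0,0]
    - [0.043,-0.002,0.098,0,0,0]

```text
t: 16.5
tool_pos: [0.4556, 0.0311, 0.0985]
orientation: [-2.18, -2.262, 0.0]
force: [0.3, 0.1, 0.1]
opening: 0.0002
gripper_force: 0.0
```

Emit:
carry_out:
  rows:
    - [-0.006,0,-0.03,0,0,0]
    - [-0.006,0,-0.06,0,0,0]
    - [0.02,0,-0.06,0,0,0]
    - [0.038,0,-0.06,0,0,0]
    - [0.038,0,-0.045,0,0,0]
    - [0.038,0,-0.03,0,0,0]
    - [0.038,0,-0.015,0,0,0]
    - [0.038,0,0,0,0,0]
    - [0.038,0,0.01,0,0,0]
    - [0.038,0,0.016,0,0,0]
    - [0.038,0,0.02,0,0,0]
    - [0.038,0,0.02,0,0,0]

```text
t: 18.0
tool_pos: [0.4544, 0.0688, 0.0786]
orientation: [2.181, 2.262, -0.0]
force: [0.3, 1.0, 0.4]
opening: 0.0005
gripper_force: 0.0
```

Emit:
carry_out:
  rows:
    - [0,0,0.003,0,0,0]
    - [0,0,0.003,0,0,0]
    - [0,0,-0.06,0,0,0]
    - [0,0,-0.12,0,0,0]
    - [-0.06,0.01,-0.12,0,0,0]
    - [-0.11,0.02,-0.12,0,0,0]
    - [-0.11,0.02,-0.12,0,0,0]
  jaw: 140

```text
t: 18.88
tool_pos: [0.4788, -0.0433, 0.199]
orientation: [2.185, 2.256, -0.0]
force: [0.1, 0.6, -1.6]
opening: 0.0421
gripper_force: 0.0
```

```bash
python3 - <<'E'
from h import *
s=robot.read_state();print(s['t'],s['tool_pos'],s['opening'])
L=[]
for c in('top','side'):
    im=robot.read_camera(c)[:,:,::-1]
    k=im[150:290,240:380] if c=='top' else im[150:290,240:380]
    L.append(cv2.resize(k,None,fx=2.85,fy=2.85,interpolation=3))
    print(c,blobs(im,(0,150,70),(6,255,255)),blobs(im,(20,150,60),(34,255,255),10))
cv2.imwrite('pics/m5.png',np.hstack(L))
E
```

```text
18.875 [ 0.47879912 -0.0432567   0.19895187] 0.04206500069105149
top [([281.0, 190.5], [281, 188, 1, 6, 6]), ([469.4, 215.7], [468, 213, 4, 6, 7]), ([495.5, 215.2], [494, 215, 4, 2, 4]), ([283.2, 228.5], [282, 224, 3, 10, 19]), ([471.5, 225.9], [468, 224, 7, 4, 13]), ([477.2, 227.0], [476, 226, 4, 3, 5]), ([133.4, 244.2], [133, 243, 2, 3, 5])] [([311.8, 207.3], [310, 203, 5, 11, 38])]
side [([288.5, 197.5], [288, 197, 2, 2, 4]), ([270.2, 221.4], [267, 218, 8, 8, 18])] [([311.7, 224.1], [303, 219, 18, 12, 111])]
```

View pics/m5.png

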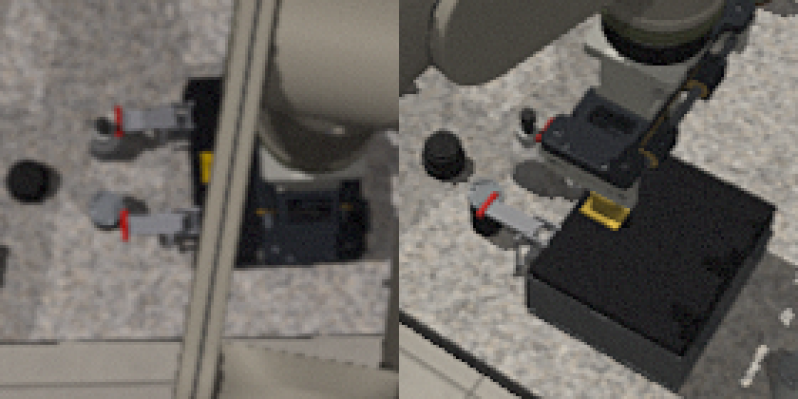

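Both levers are over: the bars are at (118,121) and (124,226) in the top crop, and hook b hangs free at (520,262) in the side crop. Next is the grip.

```bash
cat >> h.py <<'E'
def arc(th,k,c,a=.034,hy=-.1223,hz=.062,g0=(.504,.0006,.1008)):
    # grasp point moves on circle about hinge; horizontal direction = case -x
    d=np.array([-np.sin(a),np.cos(a),0]);v=np.array([.123,g0[2]-hz])
    cs,sn=np.cos(th),np.sin(th);h=cs*v[0]-sn*v[1];z=sn*v[0]+cs*v[1]
    P=np.array([g0[0],g0[1],0])+d*(h-v[0])+[0,0,hz+z]
    R=down(a,k*th);return P+R.apply([0,0,.0188]),R
E
python3 - <<'E'
from h import *
print('bar b',tri([270.2,221.4],[283.2,228.5]),case_pts([.50536,-.04734,-1.53726],np.array([[-139,-48,72]])/1e3))
P,R=arc(0,.45,0);print(P,rel(P+[0,0,.06],R),rel(P,R))
E
```

```text
bar b (array([0.45282485, 0.09090479, 0.07634913]), np.float64(0.08697662472356736)) [[0.45272631 0.0899724  0.072     ]]
[0.504  0.0006 0.082 ] [0.0402, 0.0272, 0.0565, -0.02, -0.03, 0.05] [0.0401, 0.0272, 0.1165, -0.02, -0.03, 0.05]
```

Emit:
carry_out:
  rows:
    - [0.04,0.027,0.02,0,0,0]
    - [0.04,0.027,0.05,0,0,0]
    - [0.04,0.027,0.08,0,0,0]
    - [0.04,0.027,0.1,0,0,0]
    - [0.04,0.027,0.116,0,0,0]
    - [0.04,0.027,0.116,0,0,0]

```text
t: 19.73
tool_pos: [0.5027, 0.0015, 0.0814]
orientation: [-2.178, -2.261, 0.002]
force: [-0.1, -0.6, -0.3]
opening: 0.0414
gripper_force: 0.0
```

Emit:
carry_out:
  rows:
    - [0,0,0,0,0,0]
    - [0,0,0,0,0,0]
    - [0,0,0,0,0,0]
    - [0,0,0,0,0,0]
    - [0,0,0,0,0,0]
    - [0,0,0,0,0,0]
  jaw: 255
  force: 35

```text
t: 20.48
tool_pos: [0.505, 0.0005, 0.0834]
orientation: [2.18, 2.26, 0.002]
force: [5.8, 0.3, 2.0]
opening: 0.0158
gripper_force: 35.0
```

```bash
python3 - <<'E'
from h import *
s=robot.read_state();p=s['tool_pos'];R0=Ro.from_rotvec(s['orientation']);print(s['force'])
g=(p[0],p[1],p[2]+.0188)
for i in range(1,13):
    P,R=arc(np.radians(6*i),.45,0,g0=g);print(rel(P,R,p,R0))
E
```

```text
[5.80737933 0.34238891 1.95658028]
[-0.004, 0.0, -0.0127, 0.13, 2.71, 0.14]
[-0.0093, 0.0, -0.0248, 0.13, 5.41, 0.14]
[-0.0158, 0.0, -0.0362, 0.12, 8.11, 0.14]
[-0.0235, 0.0001, -0.0469, 0.12, 10.81, 0.15]
[-0.0322, 0.0001, -0.0566, 0.12, 13.51, 0.15]
[-0.0419, 0.0001, -0.0654, 0.11, 16.21, 0.15]
[-0.0524, 0.0, -0.073, 0.11, 18.91, 0.15]
[-0.0637, 0.0, -0.0794, 0.1, 21.61, 0.16]
[-0.0755, 0.0, -0.0846, 0.1, 24.31, 0.16]
[-0.0878, -0.0, -0.0884, 0.1, 27.01, 0.16]
[-0.1004, -0.0, -0.0909, 0.09, 29.71, 0.16]
[-0.1132, -0.0001, -0.0921, 0.09, 32.41, 0.17]
```

Emit:
carry_out:
  rows:
    - [-0.002,0,-0.006,0,1.3,0]
    - [-0.004,0,-0.0127,0,2.7,0]
    - [-0.0065,0,-0.019,0,4,0]
    - [-0.0093,0,-0.0248,0,5.4,0]
    - [-0.0125,0,-0.0305,0,6.8,0]
    - [-0.0158,0,-0.0362,0,8.1,0]
    - [-0.0195,0,-0.0417,0,9.5,0]
    - [-0.0235,0,-0.0469,0,10.8,0]

```text
t: 21.48
tool_pos: [0.5057, -0.022, 0.1291]
orientation: [-2.082, -2.159, -0.202]
force: [12.8, 4.9, -9.0]
opening: 0.0157
gripper_force: 35.0
```

```bash
python3 - <<'E'
from h import *
g=(.505,.0005,.1022)
p,R0=arc(np.radians(24),.45,0,g0=g)
for i in range(1,13):
    P,R=arc(np.radians(24+4*i),.45,0,g0=g);print(rel(P,R,p,R0))
E
```

```text
[-0.0044, -0.0, -0.0076, 0.0, 1.8, -0.0]
[-0.0093, -0.0, -0.0148, 0.0, 3.6, -0.0]
[-0.0146, -0.0, -0.0216, 0.0, 5.4, -0.0]
[-0.0205, -0.0, -0.028, 0.0, 7.2, -0.0]
[-0.0267, -0.0, -0.034, 0.0, 9.0, -0.0]
[-0.0334, -0.0, -0.0395, 0.0, 10.8, 0.0]
[-0.0404, -0.0, -0.0445, 0.0, 12.6, -0.0]
[-0.0477, 0.0, -0.049, 0.0, 14.4, -0.0]
[-0.0554, -0.0, -0.0529, 0.0, 16.2, -0.0]
[-0.0633, -0.0, -0.0563, 0.0, 18.0, -0.0]
[-0.0714, -0.0, -0.0591, 0.0, 19.8, -0.0]
[-0.0796, -0.0, -0.0612, 0.0, 21.6, -0.0]
```

Emit:
carry_out:
  rows:
    - [-0.0044,0,-0.0076,0,1.8,0]
    - [-0.0093,0,-0.0148,0,3.6,0]
    - [-0.0146,0,-0.0216,0,5.4,0]
    - [-0.0205,0,-0.028,0,7.2,0]
    - [-0.0267,0,-0.034,0,9,0]
    - [-0.0334,0,-0.0395,0,10.8,0]
    - [-0.0404,0,-0.0445,0,12.6,0]
    - [-0.0477,0,-0.049,0,14.4,0]
    - [-0.0554,0,-0.0529,0,16.2,0]
    - [-0.0633,0,-0.0563,0,18,0]
    - [-0.0714,0,-0.0591,0,19.8,0]
    - [-0.0796,0,-0.0612,0,21.6,0]

```text
t: 22.98
tool_pos: [0.5089, -0.1109, 0.1748]
orientation: [-1.859, -1.93, -0.546]
force: [10.0, 8.2, -3.0]
opening: 0.0157
gripper_force: 35.0
```

Emit:
carry_out:
  rows:
    - [0,0,0,0,0,0]
    - [0,0,0,0,0,0]
    - [0,0,0,0,0,0]
    - [0,0,0,0,0,0]
    - [0,0,-0.015,0,0,0]
    - [0,0,-0.04,0,0,0]
    - [0,0,-0.07,0,0,0]
    - [0,0,-0.1,0,0,0]
    - [0,0,-0.1,0,0,0]
  jaw: 140

```text
t: 24.1
tool_pos: [0.511, -0.168, 0.2619]
orientation: [-1.866, -1.935, -0.543]
force: [0.9, 0.2, -0.0]
opening: 0.0416
gripper_force: 0.0
```

```bash
python3 - <<'E'
from h import *
L=[]
for c in('top','side'):
    im=robot.read_camera(c)[:,:,::-1]
    k=im[130:330,170:370] if c=='top' else im[100:300,200:400]
    L.append(cv2.resize(k,None,fx=2,fy=2,interpolation=3))
cv2.imwrite('pics/m6.png',np.hstack(L))
E
```

```text
(no output)
```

View pics/m6.png

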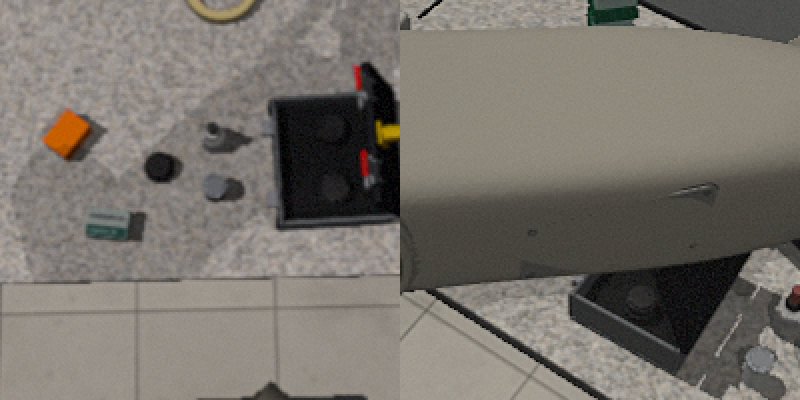

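Top view: the lid is up with its inside showing, the carton stands at (108,224), and the red bars are at (358,78) and (363,165). I'll check the lid and lever angles numerically.

```bash
python3 - <<'E'
from h import *
p=[.50536,-.04734,-1.53726]
im=robot.read_camera('top')[:,:,::-1]
b=[x for x in blobs(im,(0,150,70),(6,255,255)) if 330<x[0][0]<380];print(b, [x for x in blobs(im,(20,150,60),(34,255,255),5)])
def pt(x,y,z,th):
    dx,dz=x-.075,z-.062;c,s=np.cos(th),np.sin(th)
    return case_pts(p,[[.075+c*dx+s*dz,y,.062-s*dx+c*dz]])
for th in(60,66,72):
  t=np.radians(th);o=[]
  for lv in(1.5,1.9,2.3):
    a=np.radians(50)+lv
    for y in(.048,-.048):o.append(proj('top',pt(-.087+.052*np.cos(a),y,.074+.052*np.sin(a),t))[0].round().tolist())
  print(th,o,'grip',proj('top',pt(-.048,0,.1045,t))[0].round())
E
```

```text
[([348.7, 168.8], [347, 163, 4, 12, 31]), ([351.6, 211.1], [350, 205, 5, 13, 39])] [([428.4, 160.5], [426, 153, 5, 17, 50]), ([431.2, 176.0], [430, 171, 3, 10, 16]), ([432.1, 186.7], [431, 182, 3, 9, 14]), ([364.4, 195.7], [358, 190, 15, 12, 126]), ([446.3, 199.9], [445, 198, 4, 4, 10])]
60 [[350.0, 170.0], [353.0, 212.0], [341.0, 170.0], [344.0, 212.0], [332.0, 171.0], [335.0, 214.0]] grip [363. 196.]
66 [[360.0, 169.0], [363.0, 211.0], [351.0, 169.0], [354.0, 211.0], [341.0, 170.0], [345.0, 212.0]] grip [368. 196.]
72 [[370.0, 168.0], [373.0, 210.0], [361.0, 168.0], [364.0, 210.0], [351.0, 168.0], [355.0, 211.0]] grip [374. 196.]
```

```bash
python3 -c "
from plant import robot
print(robot.close_job())"
```

```text
the job is handed in; nothing more can be done
None
```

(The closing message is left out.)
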